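# Slide the egg rack past the spring gate

### The arm

A 6-joint arm with a two-finger parallel gripper is mounted at the origin on a cart in front of the work surface, level with it; the furniture and walls round the work are solid. World frame = base frame: x ahead of the robot, y to its left, z up, the work surface at z = 0. Lengths are in m, angles in rad, forces in N, time in s.
With the tool pointing down it reaches from about 0.4 to 0.925 m from the base axis. Payload 3.4 kg.
Tool frame: the origin (TCP) lies between the finger pads; the fingertips stand 17 mm ahead of it and the grasp point (between the pads) lies 2 mm behind it; z points along the fingers, y is the line along which they close (so a half turn about z gives the same grasp; the last joint's range is limited). The gripper opens to 85 mm and grips with 20 to 120 N. Pads are 22 mm wide; open, the fingers measure 114 mm over their backs; the gripper's body (76 mm by 85 mm) begins 54 mm behind the grasp point. The pads swing forward as they close: fully open they stand 13 mm farther back than shut.
Start: joints at [-1.234, 0.307, 1.506, -0, 1.328, -0.073], TCP at [0.229, -0.527, 0.248] pointing down, gripper open.
Joint ranges: [-3.12, 3.12], [-1.05, 2.28], [0.14, 2.33], [-1.42, 4.57], [0.1, 2.73], [-2.68, 2.68]. Speed limits (rad/s): [2.57, 2.57, 3.14, 3.14, 3.14, 3.14].

### API

Orientations are given as a unit quaternion [x, y, z, w].
In Python, from cell import * gives the robot as it stands.
- The arm moves only by the tool drive_tool, never from a script. Its argument "plan" is a list of rows, each a list of 7 numbers: the shift along the tool's x, y, z scaled (see below), then the turn, a rotation vector about the tool's x, y, z scaled (see below), then the closure, from 0 (fully open) to 1 (shut). In form: [[x, y, z, rx, ry, rz, gripper], ...]. A call has 1 to 8 rows; each row shifts and turns the commanded pose from where the row before left it, along the tool's axes as they then stand; what a row does not reach is not made up. The controller multiplies each number of a shift by 50 cm and each number of a turn by pi rad. A row lasts 1/10 s, in which the tool goes at most 50 mm and 8.59 degrees, less where a joint would pass 70% of its speed; a pose out of reach is approached as far as the arm can. A call with a number of a shift or a turn outside -1 to 1 is refused whole. A call with a gripper value outside its range is refused whole. The fingers move at their own pace and stop on an object; the grip force is fixed at half the most. Time passes only in rows, so rows that do not move let the fingers close. It gives the time, the measured TCP pose, the force, the opening and the grip force at its end, in the units of the state.
- observe(): the state, without advancing time (a new reading comes with each control period).
- grab_frame(name): name is "scene" or "side" or "wrist"; returns the picture (420x560x3 uint8, red, green, blue); there is no depth.
- camera_params(name): a dict with "fx", "fy", "cx", "cy" (pixels), "R" (3x3) and "t" (3): a world point X has camera coordinates R X + t; the wrist camera has in their place "hand_eye" (4x4, takes a point from camera to tool coordinates, whose origin is the TCP and whose axes are the flange's). Camera axes: x right, y down, z forward; pixel columns grow to the right and rows downward; lengths in m; the calibration is good to about 2 mm. The wrist camera is an equidistant fisheye: a pixel r from the principal point sees the ray r / f radians off the axis. A picture is of the moment at which its call begins: read the wrist's pose just before it. camera_params takes no time and is no camera call.
- hand_in(): hands the job in; it is judged then, once.
The state is a dict: "t": time; "joint_pos": joint angles; "joint_vel": joint speeds; "joint_efforts": joint torques, N m; "tcp_pos": TCP position; "orientation": TCP orientation; "wrist_force": force on the tool from outside, world axes, zero at the start; "moment": the same for the moment, N m; "grip_width": finger opening in m; "grip_force": force on a finger pad.
Only numpy, scipy, OpenCV 4.12 (cv2) and the standard library are available. Lean on these libraries where they do the work, as an engineer would, in place of code of your own. Each camera call takes 0.05 s, during which the arm holds its last target. There are 200 camera calls.

### The job

The wooden rack with two eggs waits in the chute in front of a spring-loaded gate. Press the gate's long hold bar down with one fingertip to raise the gate, and keep it held open while you push the rack, by the upright plate at its tail, through the chute until it is fully home against the end stop. Then let go so that the gate closes behind the rack; do not grasp or lift the rack, do not let the rack and the gate bump, do not touch the eggs, keep them in their wells, and leave the other things where they are.

Things in the scene. Friction and masses are not known exactly. Their poses are not given: they have to be found in the camera images.
- chute: Fixed wooden chute along y, 120 wide, open on top. Origin on the worktop (z=0) under the lane's centre line, right below the gate leaf. +y: the rack's way; -x: near side, towards the robot; turned at most 0.3 rad from the world. Floor top at z=6, floor from y=-290 to the end stop face at y=+126 (stop 36 high). Lane 100 wide; side walls 10 thick, tops at z=28. Sizes in mm throughout.
- gate_hinge (a point): On the gate's hinge shaft, above the near wall: x=-55, y=0, z=48 in the chute frame. The shaft is 8 thick, along the chute's y from -296 to +34, on three small steel posts (tops at z=56) at y=-284, -100, +24. The closed steel leaf crosses the lane at y=0: 8 thick, x=-46 to +46, z=24 to 64.
- gate (a joint): Gate angle q about the hinge shaft: 0 = closed (stop), 1.3 rad = fully raised (stop). Only the hold bar opens it, not the rack: 2 to 3 N to start, about 5 N when down. From 0.9 rad the rack with its eggs passes freely. A spring shuts it in about a second. A fingertip 37 above the worktop at x=-91 on the bar keeps it at about 1.2; the hand's other finger then fits in the lane behind the push plate.
- hold_bar (a point): Middle of the flat steel hold bar, on the near side, part of the gate: 28 wide, 5 thick, along the chute's y from -312 to +4. Seen from the hinge axis it reaches out from 22 to 50, rising outward at 0.785 rad when closed, at 0.785-q at gate angle q (down outward when open). This point: x=-55-36cos(0.785-q), z=48+36sin(0.785-q) in the chute frame: x=-80, z=73 closed; x=-88, z=33 at 1.2 rad.
- rack: Loose wooden rack, 0.4 kg, in the lane, axes as the chute's. Origin under the centre of its egg box: 88 (x) by 112 (y), 30 high, leading face at y=+56. Behind it a tail (30 wide, 8 high, low enough for the closed gate) ends in an upright push plate 84 wide, 8 thick, 66 high, back face at y=-166. At the start the leading face is 10 to 50 before the gate. Home: origin at y=+70 in the chute frame.
- push_plate (a point): Middle of the back face of the rack's push plate, 45 above the rack's underside (51 above the worktop); push here towards the chute's +y. With the rack home it is at y=-96 in the chute frame.
- egg_a: Brown egg, 40 wide, 50 high, upright in the rack's rear well, resting in a 30 wide hole; origin at its lower end, about 12 above the rack's underside, 23 behind the rack's origin. Its top is about 66 above the worktop.
- egg_b: The same kind of egg in the front well, 23 ahead of the rack's origin.
- egg_cup: Bystander: stoneware egg cup, 47 wide, 50 high, on the worktop on the far side of the chute. Origin under its centre.
- jar: Bystander: white jar with a flat wooden lid, 98 wide, 96 high, on the far side of the chute near its end. Origin under its centre.
- timer: Bystander: round kitchen timer, 65 wide, 37 high, on the near side of the chute, beyond the end of the hold bar. Origin under its centre.
- brush: Bystander: wooden dish brush lying on its bristles, 214 long (its y axis), 36 high, on the worktop to the right. Origin under its middle.
Things that resemble listed ones, but are neither listed nor needed, are in the scene too. Leave any green look-alike of the egg_a alone.

How it is judged:
By the outcome, as a careful person would: the job done as asked, in the order asked, and still so for the second after the job is handed in, with the robot touching nothing.
It also fails if it takes over 42 s, if anything falls off the work surface, if the arm or the gripper's body presses on something with over 40 N, if the wrist force passes 120 N, or if a joint passes its speed limit or range.

## Working session

There is one attempt and no reset: what is moved stays moved. The work goes in short steps, Python scripts to look and compute and a tool call to move; the robot and the scene stay as the last step left them, time stands still between calls to the robot, and variables do not carry over. Pictures are saved under pics/ and viewed, at most 10 in all, crops included, and the job is handed in when it is done.

Besides the shell and the picture viewer there is one more tool, called after "Request:" as name(argument=value, ...), one argument or row to a line, values as JSON. drive_tool: Moves the arm, as the interface text tells. Its arguments: {"type":"object","properties":{"plan":{"type":"array","items":{"type":"array","items":{"type":"number","minimum":-1,"maximum":1}}}},"required":["plan"]}

```bash
ls; mkdir -p pics; python3 - <<'E'
from cell import *
import cv2,numpy as np
for n in("scene","side"):
    f=grab_frame(n); cv2.imwrite(f"pics/{n}0.png",f[:,:,::-1]); p=camera_params(n); print(n,{k:np.round(v,4).tolist() for k,v in p.items()})
p=camera_params("wrist");print(p)
s=observe();print(s)
E
```

```text
pics
scene {'fx': 485.8414, 'fy': 485.8414, 'cx': 274.5653, 'cy': 216.5704, 'R': [[-0.7871, -0.6168, 0.0063], [-0.3921, 0.4924, -0.777], [0.4762, -0.6141, -0.6294]], 't': [0.3893, 0.3391, 0.9642]}
side {'fx': 518.0292, 'fy': 518.0292, 'cx': 283.5081, 'cy': 207.869, 'R': [[0.6718, -0.7407, 0.0089], [-0.4423, -0.4107, -0.7973], [0.5942, 0.5317, -0.6035]], 't': [-0.4515, 0.2709, 1.1651]}
{'fx': 325.19226210127806, 'fy': 325.19226210127806, 'cx': 279.0109839397404, 'cy': 208.5256267805608, 'hand_eye': array([[-8.54978163e-04, -9.47566918e-01, -3.19556262e-01,
         8.10737879e-02],
       [ 9.99999521e-01, -6.58196849e-04, -7.23791774e-04,
         6.85585526e-06],
       [ 4.75510216e-04, -3.19556728e-01,  9.47567027e-01,
        -1.24319358e-01],
       [ 0.00000000e+00,  0.00000000e+00,  0.00000000e+00,
         1.00000000e+00]])}
{'t': 0.1, 'joint_pos': array([-1.23448510e+00,  3.07530177e-01,  1.50754990e+00,  2.97051815e-05,
        1.32842347e+00, -7.34971406e-02]), 'joint_vel': array([ 0.00042394, -0.00290045, -0.00421479,  0.00047672,  0.00028838,
        0.00027407]), 'joint_efforts': array([ 7.60861694e-04, -4.58527708e+01, -2.52608299e+01,  1.11174629e-04,
        5.58911459e-03, -2.54983047e-05]), 'tcp_pos': array([ 0.22888771, -0.52682133,  0.24745212]), 'orientation': array([ 9.79080766e-01,  2.03469751e-01, -1.10900452e-04, -9.49096809e-04]), 'wrist_force': array([0.36247052, 0.44734751, 0.11832458]), 'moment': array([ 0.0040487 ,  0.05092552, -0.02053516]), 'grip_force': 0.0, 'grip_width': 0.08530904618362556}
```

View pics/scene0.png

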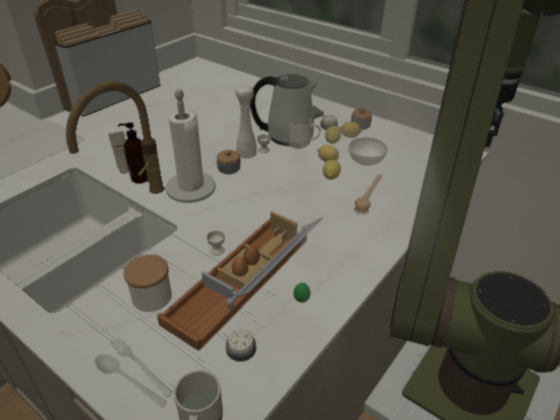

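View pics/side0.png

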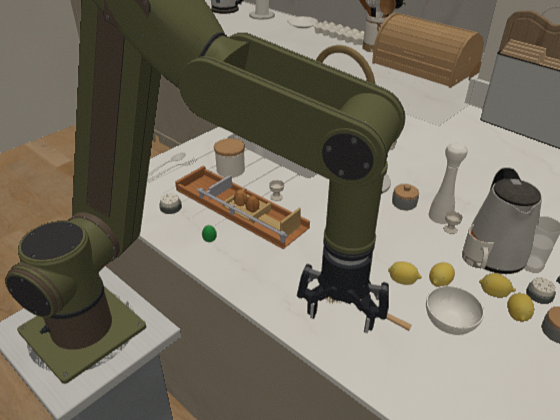

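The scene view shows the chute running from its tail (300,225) to the end stop (165,325). The push plate is at about (285,225), the leaf at (215,285) and the hold bar runs from (320,222) to (232,300). The timer is at (240,345), the jar at (148,283) and the egg cup at (215,243).

Possible mix-ups:
- **Eggs:** brown ones at (240,266) and (252,255) are in the rack; the green egg at (302,292) is the decoy.
- **Egg cup:** (215,243) or (264,143).
- **Timer:** (240,345), or the similar round one at side (541,290).
- **Rack and gate:** only one of each.

Close crops next.

```bash
python3 - <<'E'
import cv2
a=cv2.imread('pics/scene0.png')[205:350,145:340]; cv2.imwrite('pics/sc.png',cv2.resize(a,None,fx=4,fy=4,interpolation=cv2.INTER_CUBIC))
a=cv2.imread('pics/side0.png')[160:250,165:320]; cv2.imwrite('pics/sd.png',cv2.resize(a,None,fx=5,fy=5,interpolation=cv2.INTER_CUBIC))
E
```

```text
(no output)
```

View pics/sc.png

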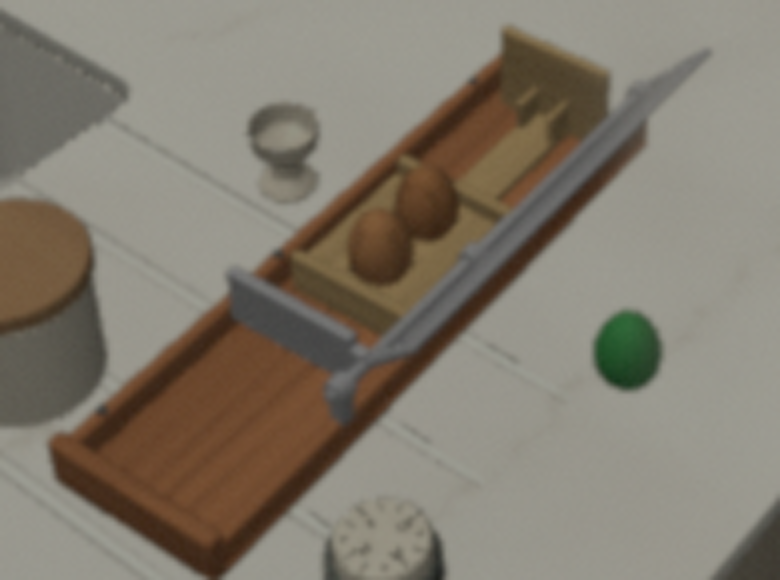

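View pics/sd.png

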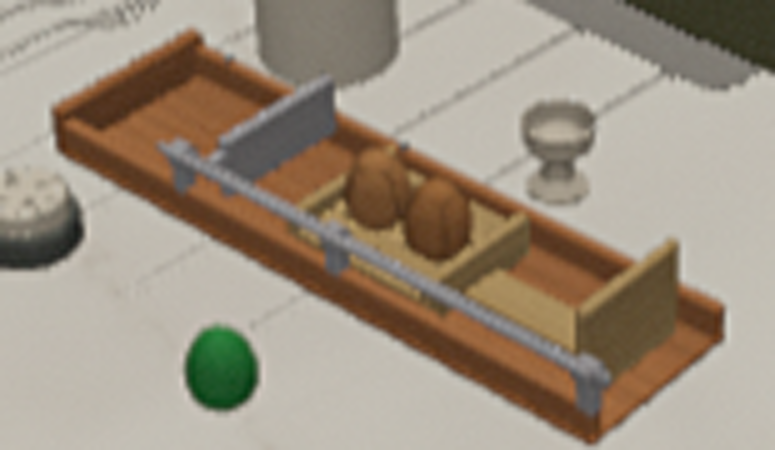

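The crops confirm the brown eggs sit in the rack box and the gate leaf is ahead of it. The shaft with its posts runs on the near side, the push plate is at the right end and the green egg stands alone outside. Next I'll triangulate the matched corners.

```bash
cat > h.py <<'E'
import numpy as np, cv2
from cell import *
from scipy.spatial.transform import Rotation as Ro
P={n:camera_params(n) for n in("scene","side")}
def ray(n,u,v):
    p=P[n]; d=np.array([(u-p["cx"])/p["fx"],(v-p["cy"])/p["fy"],1]); R=np.array(p["R"]);return -R.T@p["t"],R.T@d
def plane(n,uv,z):
    o,d=ray(n,*uv);return o+d*(z-o[2])/d[2]
def tri(a,b):
    o,d=ray("scene",*a);q,e=ray("side",*b);s=np.linalg.lstsq(np.c_[d,-e],q-o,rcond=None)[0]
    A,B=o+s[0]*d,q+s[1]*e;return (A+B)/2,np.linalg.norm(A-B)
sc=lambda x,y:(145+(x-1.5)/4,205+(y-1.5)/4)
sd=lambda x,y:(165+(x-2)/5,160+(y-2)/5)
E
python3 - <<'E'
from h import *
np.set_printoptions(precision=4,suppress=True)
for n,a,b in [("leaf far top",(236,270),(332,80)),("shaft end+34",(340,395),(165,150)),("plate near top",(608,75),(580,315)),("plate far top",(505,30),(675,243)),("stop near outer top",(215,552),(57,110)),("stop far top",(57,440),(195,33))]:
    print(n,*tri(sc(*a),sd(*b)))
print("tail near bottom side",plane("side",sd(595,443),0),"scene tail near top",plane("scene",sc(645,120),.028))
print("tail far top side",plane("side",sd(722,308),.028))
print("stop near inner top sc",plane("scene",sc(222,535),.036),"far",plane("scene",sc(78,435),.036))
print("near wall bottom sc stop corner",plane("scene",sc(215,578),0))
print("near bottom side stop corner",plane("side",sd(60,150),0))
E
```

```text
leaf far top [0.5924 0.1407 0.0609] 0.0014202850254087754
shaft end+34 [0.486  0.1685 0.0522] 0.004151235087247714
plate near top [ 0.5214 -0.1268  0.0687] 0.003259038731234547
plate far top [ 0.6027 -0.1224  0.0685] 0.002328468522091817
stop near outer top [0.4831 0.2725 0.0305] 0.002840172422081505
stop far top [0.5984 0.2758 0.033 ] 0.0021595841212436163
tail near bottom side [ 0.5074 -0.1497  0.    ] scene tail near top [ 0.5048 -0.1462  0.028 ]
tail far top side [ 0.6149 -0.1469  0.028 ]
stop near inner top sc [0.4828 0.2659 0.036 ] far [0.5912 0.2673 0.036 ]
near wall bottom sc stop corner [0.4878 0.2706 0.    ]
near bottom side stop corner [0.4843 0.2753 0.    ]
```

Request:
drive_tool(
  plan=[
    [0.07,-0.039,0,0,0,0,0],
    [0.07,-0.039,0,0,0,0,0],
    [0.07,-0.039,0,0,0,0,0],
    [0.07,-0.039,0,0,0,0,0],
    [0.07,-0.039,0,0,0,0,0],
    [0.07,-0.039,0,0,0,0,0],
    [0.07,-0.039,0,0,0,0,0],
    [0.07,-0.039,0,0,0,0,0],
  ],
)

```text
t: 0.9
tcp_pos: [0.4242, -0.2711, 0.248]
orientation: [0.979, 0.203, -0.0, -0.0]
wrist_force: [0.6, 0.9, 0.1]
grip_width: 0.0853
grip_force: 0.0
```

Request:
drive_tool(
  plan=[
    [0.07,-0.039,0,0,0,0,0],
    [0.07,-0.039,0,0,0,0,0],
    [0.07,-0.039,0,0,0,0,0],
    [0.07,-0.039,0,0,0,0,0],
    [0,0,0,0,0,-0.043,0],
    [0,0,0,0,0,-0.043,0],
    [0,0,0,0,0,-0.043,0],
    [0,0,0,0,0,-0.043,0],
  ],
)

```text
t: 1.7
tcp_pos: [0.5208, -0.145, 0.2477]
orientation: [0.888, 0.46, -0.0, -0.0]
wrist_force: [-0.2, -1.0, 0.7]
grip_width: 0.0854
grip_force: 0.0
```

Request:
drive_tool(
  plan=[
    [0,0,0,0,0,-0.043,0],
    [0,0,0,0,0,-0.043,0],
    [0,0,0,0,0,-0.043,0],
    [0,0,0,0,0,-0.043,0],
    [0,0,0,0,0,-0.043,0],
    [0,0,0,0,0,0,0],
  ],
)

```text
t: 2.3
tcp_pos: [0.5207, -0.1453, 0.2479]
orientation: [0.687, 0.726, -0.0, -0.0]
wrist_force: [-0.5, -0.8, -0.6]
grip_width: 0.0854
grip_force: 0.0
```

```bash
cat >> h.py <<'E'
W=camera_params("wrist")
def chute(o,yaw,p):
    c,s=np.cos(yaw),np.sin(yaw);p=np.array(p,float)/1000
    return np.array([o[0]+c*p[0]-s*p[1],o[1]+s*p[0]+c*p[1],p[2]])
def wpose(s):
    T=np.eye(4);T[:3,:3]=Ro.from_quat(s["orientation"]).as_matrix();T[:3,3]=s["tcp_pos"];return T@W["hand_eye"]
def wproj(T,X):
    c=np.linalg.inv(T)@np.r_[X,1];r=np.hypot(c[0],c[1]);th=np.arctan2(r,c[2]);return np.array([W["cx"]+W["fx"]*th*c[0]/r,W["cy"]+W["fx"]*th*c[1]/r])
def wplane(T,uv,z):
    d=np.array([uv[0]-W["cx"],uv[1]-W["cy"]]);r=np.linalg.norm(d);th=r/W["fx"]
    v=T[:3,:3]@np.r_[np.sin(th)*d/r,np.cos(th)];o=T[:3,3];return o+v*(z-o[2])/v[2]
E
python3 - <<'E'
from h import *
s=observe();T=wpose(s);f=grab_frame("wrist");np.save("T1.npy",T)
im=cv2.resize(f[:,:,::-1],None,fx=1.42,fy=1.42,interpolation=cv2.INTER_CUBIC)
for p in [(-105,4,0)]:pass
for p in [(-70.6,4,64),(-90.4,4,83),(-70.6,-312,64),(-90.4,-312,83),(46,0,64),(42,-266,72),(-42,-266,72),(-60,-290,28),(60,-290,28),(50,126,36),(-50,126,36)]:
    u=wproj(T,chute((.546,.140),.052,p));print(p,u.round(0));cv2.circle(im,tuple((u*1.42).astype(int)),3,(0,0,255),1)
cv2.imwrite("pics/w1.png",im)
E
```

```text
(-70.6, 4, 64) [250. -88.]
(-90.4, 4, 83) [228. -96.]
(-70.6, -312, 64) [250. 215.]
(-90.4, -312, 83) [228. 221.]
(46, 0, 64) [367. -79.]
(42, -266, 72) [366. 173.]
(-42, -266, 72) [278. 172.]
(-60, -290, 28) [262. 185.]
(60, -290, 28) [370. 185.]
(50, 126, 36) [ 357. -143.]
(-50, 126, 36) [ 273. -148.]
```

View pics/w1.png

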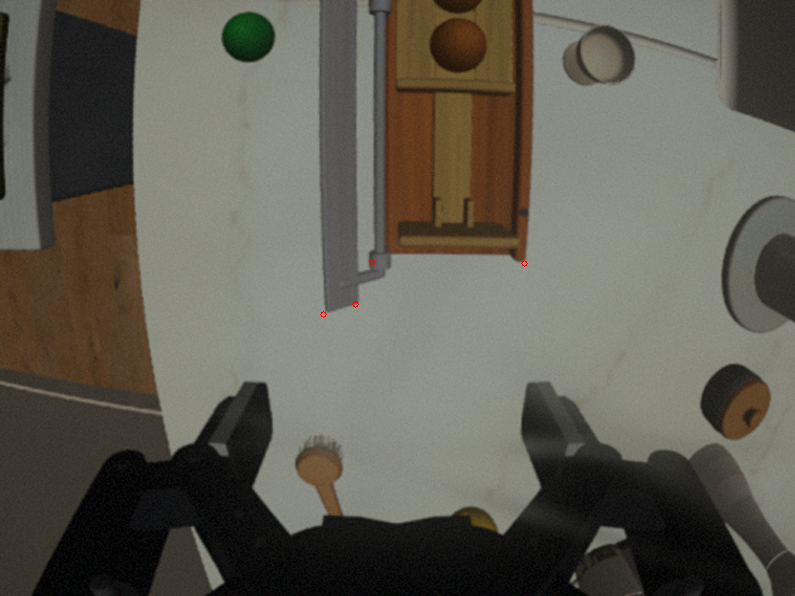

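The wrist view confirms the choice. The bar's tail end is at (327,313)–(357,303), the plate's top edge at (399..519,247), and the hand is behind and aligned. My predicted points are within about 3 px (2 mm).

```bash
cat >> h.py <<'E'
O,YAW=(.5475,.1395),.052
def go(tgt):
    s=observe();R=Ro.from_quat(s["orientation"]).as_matrix();d=chute(O,YAW,tgt)-s["tcp_pos"]
    q=np.array([[np.cos(YAW),np.sin(YAW)],[-np.sin(YAW),np.cos(YAW)]])@(s["tcp_pos"][:2]-np.array(O))*1000
    print("tcp chute mm",q.round(1),(s["tcp_pos"][2]*1000).round(1),"toolz in chute",R[:,2].round(3),"yaw",np.arctan2(R[1,0],R[0,0]).round(4)-np.pi/2,"F",s["wrist_force"].round(2));print("units",(R.T@d/.5).round(4))
E
python3 - <<'E'
from h import *
T=np.load("T1.npy")
a=wplane(T,(320/1.42,5/1.42),.083);b=wplane(T,(325/1.42,313/1.42),.083);print(a,b,"yaw",np.arctan2(-(a-b)[0],(a-b)[1]))
a=wplane(T,(399/1.42,249/1.42),.072);b=wplane(T,(519/1.42,248/1.42),.072);print(a,b)
print(chute(O,YAW,(0,-267,72)))
go((-38,-287,115))
E
```

```text
[0.46269621 0.0266602  0.083     ] [ 0.47286098 -0.1754748   0.083     ] yaw 0.05024471627410763
[ 0.52043959 -0.1314114   0.072     ] [ 0.60193325 -0.12548257  0.072     ]
[ 0.56137774 -0.1271391   0.072     ]
tcp chute mm [ -41.5 -283.1] 247.9 toolz in chute [-0.001  0.    -1.   ] yaw 0.05200367320510346 F [-0.04  0.27  0.07]
units [-0.008   0.0072  0.2659]
```

Request:
drive_tool(
  plan=[
    [0,0,0,0,0.045,0,0],
    [0,0,0,0,0,0,0],
  ],
)

```text
t: 2.55
tcp_pos: [0.5215, -0.1477, 0.2478]
orientation: [0.688, 0.722, 0.049, -0.052]
wrist_force: [-0.1, -0.6, -0.2]
grip_width: 0.0849
grip_force: 0.0
```

```bash
python3 -c "
from h import *
go((-38,-287,115))"
```

```text
tcp chute mm [ -40.9 -285.5] 247.8 toolz in chute [-0.007  0.141 -0.99 ] yaw 0.04880367320510337 F [-0.08 -0.59 -0.25]
units [-0.0406  0.0059  0.2625]
```

Request:
drive_tool(
  plan=[
    [-0.011,0.002,0.065,0,0,0,0],
    [-0.011,0.002,0.065,0,0,0,0],
    [-0.011,0.002,0.065,0,0,0,0],
    [-0.011,0.001,0.065,0,0,0,0],
    [0,0,0,0,0,0,0],
  ],
)

```text
t: 3.05
tcp_pos: [0.5214, -0.1472, 0.1126]
orientation: [0.687, 0.724, 0.046, -0.055]
wrist_force: [-1.1, 0.4, -0.1]
grip_width: 0.0855
grip_force: 0.0
```

```bash
python3 - <<'E'
from h import *
go((-38,-289,60))
s=observe();T=wpose(s);f=grab_frame("wrist");g=grab_frame("scene")
im=cv2.resize(f[130:420,110:450,::-1],None,fx=1.4,fy=1.4);g=cv2.resize(g[190:330,210:340,::-1],None,fx=2.4,fy=2.4)
H=max(im.shape[0],g.shape[0]);pad=lambda a:cv2.copyMakeBorder(a,0,H-a.shape[0],0,0,cv2.BORDER_CONSTANT)
cv2.imwrite("pics/w2.png",np.hstack([pad(im),pad(g)]))
E
```

```text
tcp chute mm [ -41. -285.] 112.6 toolz in chute [-0.016  0.143 -0.99 ] yaw 0.05190367320510347 F [-1.1   0.44 -0.15]
units [-0.0231  0.0069  0.1029]
```

View pics/w2.png

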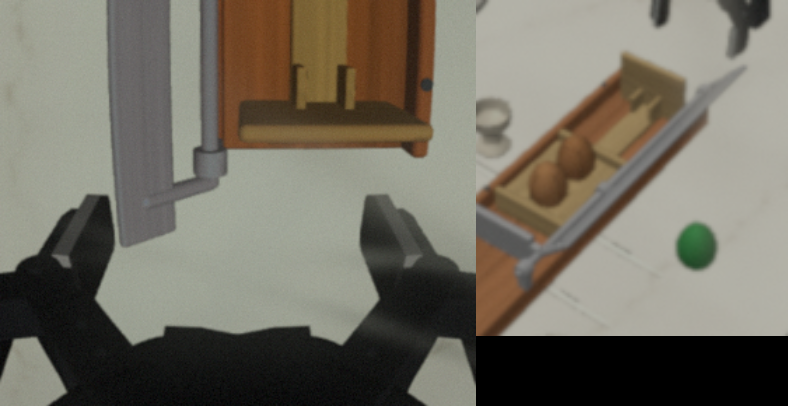

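The wrist crop shows the near finger at (55..113,195), level with the bar end (120..175,235). The far finger sits at (365..420,195), behind the plate edge (240..432,135). The near finger may be too far out, so I'll measure the fingertip.

```bash
python3 - <<'E'
from h import *
H=np.array(W["hand_eye"])
def tp(u,v,ty):
    d=np.array([u-W["cx"],v-W["cy"]]);r=np.linalg.norm(d);th=r/W["fx"];w=H[:3,:3]@np.r_[np.sin(th)*d/r,np.cos(th)];o=H[:3,3];return ((o+w*(ty-o[1])/w[1])*1000).round(1)
c=lambda x,y:(110+x/1.4,130+y/1.4)
print("inner tip L front",tp(*c(110,197),-.0427),"R",tp(*c(364,197),.0427)," L outer front",tp(*c(88,195),-.053),tp(*c(88,195),-.050))
s=observe();T=wpose(s);Tc=np.linalg.inv(np.r_[np.c_[Ro.from_quat(s["orientation"]).as_matrix(),s["tcp_pos"]],[[0,0,0,1]]])
for n,uv,z in[("bar outer",c(122,245),.083),("bar inner",c(175,232),.064),("plate L",c(240,138),.072),("plate R",c(432,137),.072)]:
    X=wplane(T,uv,z);print(n,X.round(4),(Tc@np.r_[X,1]*1000).round(1)[:3])
E
```

```text
inner tip L front [  8.8 -42.7   2.6] R [ 5.1 42.7  8.9]  L outer front [  5.3 -53.    9.5] [  9.7 -50.    1.7]
bar outer [ 0.4765 -0.1765  0.083 ] [-30.1 -49.4  29.6]
bar inner [ 0.4967 -0.1777  0.064 ] [-34.9 -29.2  48.1]
plate L [ 0.5236 -0.1298  0.072 ] [12.1  0.2 46.6]
plate R [ 0.6065 -0.1257  0.072 ] [11.7 83.2 46.4]
```

Request:
drive_tool(
  plan=[
    [-0.0025,0.009,0.018,0,0,0,0],
    [-0.0025,0,0.018,0,0,0,0],
    [0,0,0,0,0,0,0],
  ],
)

```text
t: 3.45
tcp_pos: [0.5292, -0.1483, 0.0981]
orientation: [0.686, 0.724, 0.048, -0.051]
wrist_force: [0.0, -0.6, -0.3]
grip_width: 0.0853
grip_force: 0.0
```

```bash
python3 - <<'E'
from h import *
for i in range(3): go((-38,-289,43))
E
```

```text
tcp chute mm [ -33.2 -286.4] 98.1 toolz in chute [-0.008  0.141 -0.99 ] yaw 0.05470367320510339 F [ 0.02 -0.59 -0.27]
units [-0.0206 -0.0095  0.1084]
tcp chute mm [ -33.2 -286.4] 98.1 toolz in chute [-0.008  0.141 -0.99 ] yaw 0.05470367320510339 F [ 0.02 -0.59 -0.27]
units [-0.0206 -0.0095  0.1084]
tcp chute mm [ -33.2 -286.4] 98.1 toolz in chute [-0.008  0.141 -0.99 ] yaw 0.05470367320510339 F [ 0.02 -0.59 -0.27]
units [-0.0206 -0.0095  0.1084]
```

Request:
drive_tool(
  plan=[
    [-0.002,0,0.014,0,0,0,0],
    [-0.002,0,0.014,0,0,0,0],
    [-0.002,0,0.014,0,0,0,0],
    [-0.002,0,0.014,0,0,0,0],
    [0,0,0,0,0,0,0],
  ],
)

```text
t: 3.95
tcp_pos: [0.5283, -0.1484, 0.0693]
orientation: [0.686, 0.724, 0.048, -0.052]
wrist_force: [-1.1, -0.1, 2.3]
grip_width: 0.0852
grip_force: 1.1
```

Request:
drive_tool(
  plan=[
    [-0.002,-0.001,0.013,0,0,0,0],
    [-0.002,-0.001,0.013,0,0,0,0],
    [-0.002,-0.001,0.013,0,0,0,0],
    [-0.002,-0.001,0.013,0,0,0,0],
    [0,0,0,0,0,0,0],
  ],
)

```text
t: 4.45
tcp_pos: [0.5273, -0.1491, 0.0436]
orientation: [0.686, 0.724, 0.048, -0.051]
wrist_force: [-1.5, -1.4, 4.2]
grip_width: 0.0856
grip_force: 2.2
```

```bash
python3 - <<'E'
from h import *
go((-38,-110,43))
f=grab_frame("wrist");g=grab_frame("scene");e=grab_frame("side")
im=cv2.resize(f[:,60:500,::-1],None,fx=.9,fy=.9);g=cv2.resize(g[200:350,150:340,::-1],None,fx=2,fy=2);e=cv2.resize(e[150:260,165:355,::-1],None,fx=2,fy=2)
r=np.vstack([g,e]);H=max(im.shape[0],r.shape[0]);pad=lambda a:cv2.copyMakeBorder(a,0,H-a.shape[0],0,0,cv2.BORDER_CONSTANT)
cv2.imwrite("pics/w3.png",np.hstack([pad(im),pad(r)]))
E
```

```text
tcp chute mm [ -35.2 -287.1] 43.6 toolz in chute [-0.008  0.14  -0.99 ] yaw 0.05470367320510339 F [-1.46 -1.38  4.18]
units [ 0.3506 -0.0046  0.051 ]
```

View pics/w3.png

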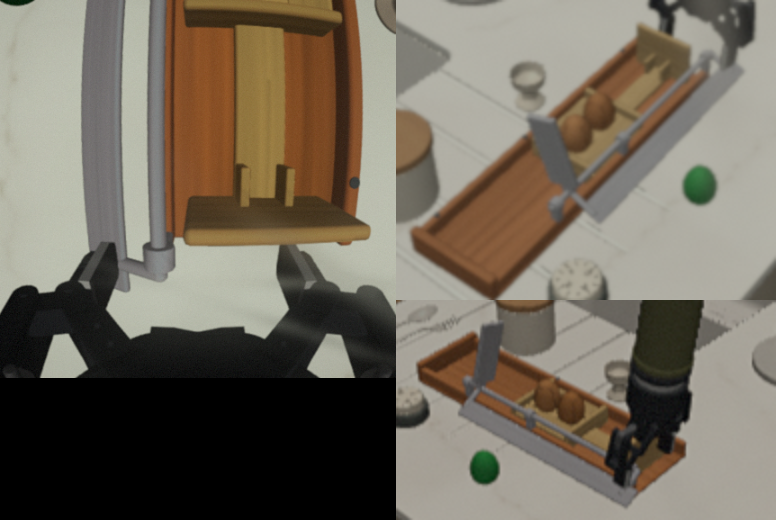

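The gate stands well open, and the finger presses the bar just outside the hinge arm at wrist crop (100,265). The other finger is behind the plate (240 vs 245) and the eggs are seated. Start pushing.

Request:
drive_tool(
  plan=[
    [0.007,-0.001,0.001,0,0,0,0],
    [0.007,-0.001,0.001,0,0,0,0],
    [0.007,-0.001,0.001,0,0,0,0],
    [0.01,-0.001,0.0014,0,0,0,0],
    [0.014,0,0.002,0,0,0,0],
    [0.014,0,0.002,0,0,0,0],
    [0.014,0,0.002,0,0,0,0],
  ],
)

```text
t: 5.3
tcp_pos: [0.5238, -0.1129, 0.0439]
orientation: [0.686, 0.725, 0.048, -0.05]
wrist_force: [-1.3, -6.1, 2.7]
grip_width: 0.0855
grip_force: 3.6
```

```bash
python3 -c "
from h import *
go((-38,-107.5,43))"
```

```text
tcp chute mm [ -36.8 -250.8] 43.9 toolz in chute [-0.006  0.138 -0.99 ] yaw 0.05530367320510354 F [-1.28 -6.11  2.73]
units [ 0.2837 -0.0015  0.0414]
```

Request:
drive_tool(
  plan=[
    [0.014,0,0.0022,0,0,0,0],
    [0.014,0,0.0022,0,0,0,0],
    [0.014,0,0.0022,0,0,0,0],
    [0.014,0,0.0022,0,0,0,0],
    [0.014,0,0.0021,0,0,0,0],
    [0.014,0,0.002,0,0,0,0],
    [0.014,0,0.002,0,0,0,0],
    [0.014,0,0.002,0,0,0,0],
  ],
)

```text
t: 6.1
tcp_pos: [0.5211, -0.0565, 0.0437]
orientation: [0.686, 0.725, 0.048, -0.05]
wrist_force: [-1.5, -6.7, 6.1]
grip_width: 0.0854
grip_force: 4.2
```

```bash
python3 - <<'E'
from h import *
go((-38,-107.5,43))
f=grab_frame("wrist");g=grab_frame("scene");e=grab_frame("side")
im=cv2.resize(f[:,60:500,::-1],None,fx=.9,fy=.9);g=cv2.resize(g[200:350,150:340,::-1],None,fx=2,fy=2);e=cv2.resize(e[150:260,165:355,::-1],None,fx=2,fy=2)
r=np.vstack([g,e]);H=max(im.shape[0],r.shape[0]);pad=lambda a:cv2.copyMakeBorder(a,0,H-a.shape[0],0,0,cv2.BORDER_CONSTANT)
cv2.imwrite("pics/w4.png",np.hstack([pad(im),pad(r)]))
E
```

```text
tcp chute mm [ -36.6 -194.4] 43.7 toolz in chute [-0.005  0.138 -0.99 ] yaw 0.05540367320510353 F [-1.51 -6.74  6.07]
units [ 0.172  -0.0024  0.0254]
```

View pics/w4.png

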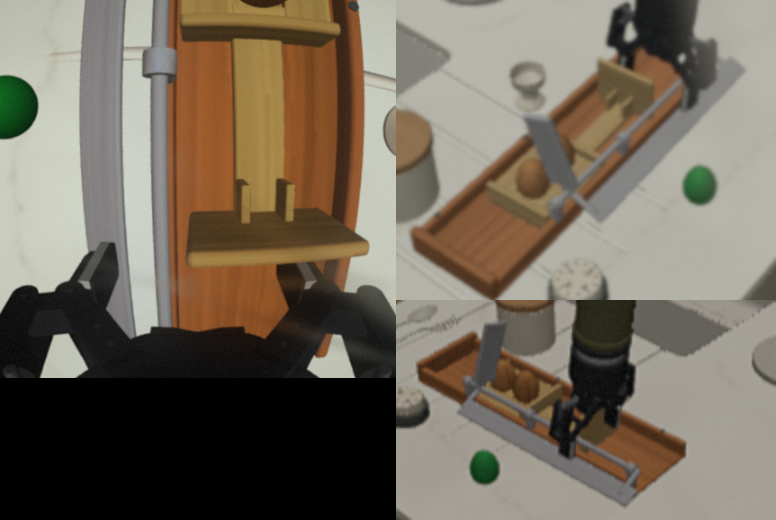

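The push is going well: the rack is mid-gate under the raised leaf, the eggs are upright and the finger stays on the bar. Continue.

Request:
drive_tool(
  plan=[
    [0.014,0,0.0022,0,0,0,0],
    [0.014,0,0.0022,0,0,0,0],
    [0.014,0,0.0022,0,0,0,0],
    [0.014,0,0.0022,0,0,0,0],
    [0.014,0,0.002,0,0,0,0],
    [0.014,0,0.002,0,0,0,0],
    [0.014,0,0.002,0,0,0,0],
    [0.01,0,0.0014,0,0,0,0],
  ],
)

```text
t: 7.05
tcp_pos: [0.5182, -0.0021, 0.0435]
orientation: [0.686, 0.725, 0.049, -0.05]
wrist_force: [-1.7, -7.7, 7.8]
grip_width: 0.085
grip_force: 4.9
```

```bash
python3 - <<'E'
from h import *
go((-38,-107.5,43))
g=grab_frame("scene");e=grab_frame("side")
g=cv2.resize(g[180:340,150:300,::-1],None,fx=2.6,fy=2.6);e=cv2.resize(e[120:255,170:320,::-1],None,fx=2.6,fy=2.6)
H=max(e.shape[0],g.shape[0]);pad=lambda a:cv2.copyMakeBorder(a,0,H-a.shape[0],0,0,cv2.BORDER_CONSTANT)
cv2.imwrite("pics/w5.png",np.hstack([pad(g),pad(e)]))
E
```

```text
tcp chute mm [ -36.6 -139.8] 43.5 toolz in chute [-0.005  0.138 -0.99 ] yaw 0.05540367320510353 F [-1.69 -7.71  7.75]
units [ 0.0639 -0.0027  0.0099]
```

View pics/w5.png

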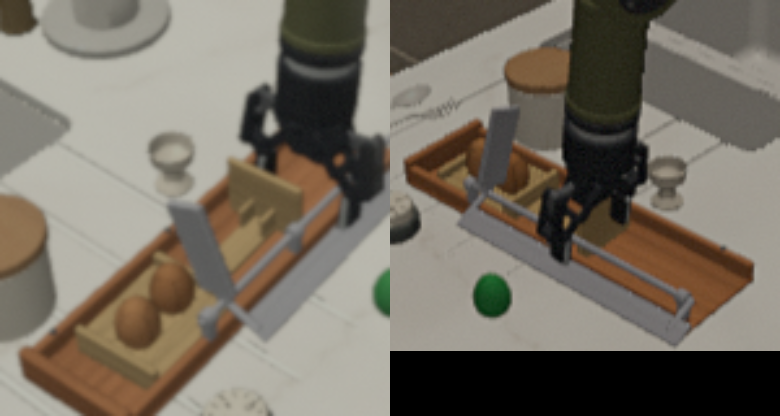

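Both eggs are past the leaf and the hand is well clear of it; about 32 mm is left. Slow down.

Request:
drive_tool(
  plan=[
    [0.01,0,0.0015,0,0,0,0],
    [0.01,0,0.0015,0,0,0,0],
    [0.01,0,0.0015,0,0,0,0],
    [0.008,0,0.0012,0,0,0,0],
    [0.006,0,0.0008,0,0,0,0],
    [0.005,0,0.0007,0,0,0,0],
  ],
)

```text
t: 7.75
tcp_pos: [0.5168, 0.0225, 0.0433]
orientation: [0.686, 0.725, 0.049, -0.05]
wrist_force: [-1.6, -8.1, 6.6]
grip_width: 0.0852
grip_force: 4.9
```

Request:
drive_tool(
  plan=[
    [0.004,0,0.0006,0,0,0,0],
    [0.004,0,0.0006,0,0,0,0],
  ],
)

```text
t: 7.95
tcp_pos: [0.5166, 0.0265, 0.0433]
orientation: [0.686, 0.725, 0.049, -0.05]
wrist_force: [-0.6, -8.4, 6.9]
grip_width: 0.0853
grip_force: 5.0
```

Request:
drive_tool(
  plan=[
    [0.003,0,0.0004,0,0,0,0],
    [0.003,0,0.0004,0,0,0,0],
  ],
)

```text
t: 8.15
tcp_pos: [0.5164, 0.0295, 0.0433]
orientation: [0.686, 0.725, 0.049, -0.05]
wrist_force: [-0.3, -7.8, 7.5]
grip_width: 0.0859
grip_force: 4.9
```

Request:
drive_tool(
  plan=[
    [0.003,0,0.0004,0,0,0,0],
    [0,0,0,0,0,0,0],
  ],
)

```text
t: 8.35
tcp_pos: [0.5162, 0.0313, 0.0433]
orientation: [0.686, 0.725, 0.049, -0.05]
wrist_force: [-1.1, -7.2, 7.0]
grip_width: 0.0852
grip_force: 4.4
```

Request:
drive_tool(
  plan=[
    [0.003,0,0.0004,0,0,0,0],
    [0.003,0,0.0004,0,0,0,0],
  ],
)

```text
t: 8.55
tcp_pos: [0.5163, 0.0325, 0.0433]
orientation: [0.686, 0.725, 0.048, -0.049]
wrist_force: [-1.4, -19.8, 9.6]
grip_width: 0.0855
grip_force: 10.5
```

Request:
drive_tool(
  plan=[
    [0.003,0,0.0004,0,0,0,0],
    [0.001,0,0,0,0,0,0],
  ],
)

```text
t: 8.75
tcp_pos: [0.5163, 0.0327, 0.0433]
orientation: [0.686, 0.725, 0.047, -0.048]
wrist_force: [-2.8, -24.3, 8.7]
grip_width: 0.0853
grip_force: 12.8
```

The force rose to 24 N, so the rack is at the stop. Back off slightly while still holding the gate, and check.

Request:
drive_tool(
  plan=[
    [-0.006,0,-0.0008,0,0,0,0],
    [-0.008,0,-0.0012,0,0,0,0],
    [-0.008,0,-0.0012,0,0,0,0],
    [0,0,0,0,0,0,0],
  ],
)

```text
t: 9.15
tcp_pos: [0.5148, 0.0266, 0.0427]
orientation: [0.686, 0.724, 0.048, -0.052]
wrist_force: [-1.4, 1.0, 3.8]
grip_width: 0.0853
grip_force: 2.1
```

```bash
python3 - <<'E'
from h import *
s=observe();T=wpose(s);go((-38,-107.5,43))
f=grab_frame("wrist");g=grab_frame("scene")
im=cv2.resize(f[:330,110:470,::-1],None,fx=1.1,fy=1.1);g=cv2.resize(g[235:350,150:285,::-1],None,fx=3,fy=3)
H=max(im.shape[0],g.shape[0]);pad=lambda a:cv2.copyMakeBorder(a,0,H-a.shape[0],0,0,cv2.BORDER_CONSTANT)
cv2.imwrite("pics/w6.png",np.hstack([pad(im),pad(g)]));np.save("T6.npy",T)
p=P["scene"]
for q in[(44,126,36),(-44,126,36),(0,126,36)]:
    c=np.array(p["R"])@chute(O,YAW,q)+p["t"];u=np.array([p["fx"]*c[0]/c[2]+p["cx"],p["fy"]*c[1]/c[2]+p["cy"]]);print(q,((u-[150,235])*3+[im.shape[1],0]).round())
E
```

```text
tcp chute mm [ -38.5 -111.1] 42.7 toolz in chute [-0.009  0.142 -0.99 ] yaw 0.05410367320510345 F [-1.41  0.95  3.77]
units [0.0071 0.001  0.0004]
(44, 126, 36) [444. 240.]
(-44, 126, 36) [535. 297.]
(0, 126, 36) [489. 268.]
```

View pics/w6.png

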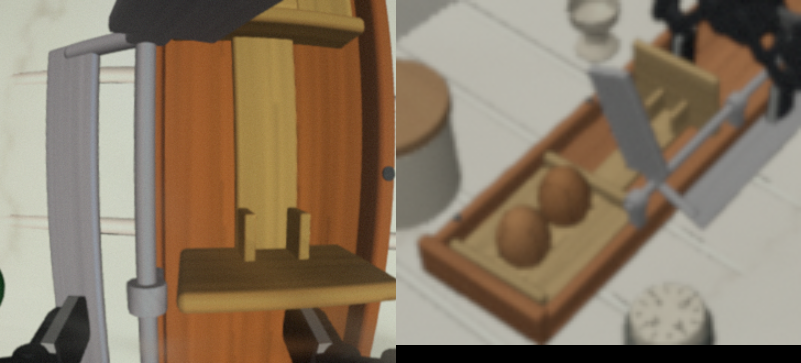

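The rack's front edge is flush against the end stop, at about (455,240)–(545,300). Both eggs are upright and ahead of the leaf, and the box's rear board clears it. Releasing with a slow lift so the gate closes.

Request:
drive_tool(
  plan=[
    [0,0,-0.012,0,0,0,0],
    [0,0,-0.012,0,0,0,0],
    [0,0,-0.012,0,0,0,0],
    [0,0,-0.012,0,0,0,0],
    [0,0,-0.012,0,0,0,0],
    [0,0,-0.012,0,0,0,0],
    [0,0,-0.012,0,0,0,0],
    [0,0,-0.012,0,0,0,0],
  ],
)

```text
t: 10.05
tcp_pos: [0.5162, 0.0193, 0.091]
orientation: [0.686, 0.724, 0.049, -0.051]
wrist_force: [-0.7, 0.1, 0.3]
grip_width: 0.0852
grip_force: 0.0
```

Request:
drive_tool(
  plan=[
    [0,0,-0.02,0,0,0,0],
    [0,0,-0.04,0,0,0,0],
    [0,0,-0.06,0,0,0,0],
    [0,0,-0.06,0,0,0,0],
    [0,0,-0.06,0,0,0,0],
    [0,0,0,0,0,0,0],
    [0,0,0,0,0,0,0],
    [0,0,0,0,0,0,0],
  ],
)

```text
t: 10.85
tcp_pos: [0.5159, 0.0027, 0.2084]
orientation: [0.686, 0.724, 0.048, -0.052]
wrist_force: [0.6, 0.5, -1.3]
grip_width: 0.0858
grip_force: 0.0
```

```bash
python3 - <<'E'
from h import *
g0=cv2.imread("pics/scene0.png");g=grab_frame("scene")[:,:,::-1].copy();cv2.imwrite("pics/end_scene.png",g)
print("F",observe()["wrist_force"].round(2))
p=P["scene"]
def pr(q,):
    c=np.array(p["R"])@chute(O,YAW,q)+p["t"];return np.array([p["fx"]*c[0]/c[2]+p["cx"],p["fy"]*c[1]/c[2]+p["cy"]]).round().astype(int)
# leaf front face closed: compare colours with the start; raised-leaf place should be bare again
for q in[(30,4,50),(10,4,50),(-20,4,50),(-15,4,120),(-15,4,100),(-80,-100,73),(-80,-200,73),(-80,-290,73)]:
    u=pr(q);print(q,u,"start",g0[u[1],u[0]],"now",g[u[1],u[0]])
d=cv2.absdiff(g0,g).max(2)
for n,c in[("cup",(215,243)),("jar",(148,283)),("timer",(240,345)),("green",(302,292)),("brush",(370,190))]:
    print(n,d[c[1]-12:c[1]+12,c[0]-12:c[0]+12].mean().round(1))
E
```

```text
F [ 0.19 -0.22  0.51]
(30, 4, 50) [208 280] start [72 72 73] now [82 82 82]
(10, 4, 50) [214 283] start [70 71 71] now [83 83 84]
(-20, 4, 50) [224 289] start [70 70 70] now [82 84 83]
(-15, 4, 120) [221 266] start [28 46 69] now [34 52 79]
(-15, 4, 100) [221 273] start [48 70 84] now [ 55  83 122]
(-80, -100, 73) [273 266] start [101 101 102] now [115 117 117]
(-80, -200, 73) [296 242] start [104 105 106] now [119 121 121]
(-80, -290, 73) [316 223] start [111 116 117] now [125 130 131]
cup 16.8
jar 14.9
timer 15.7
green 15.8
brush 16.1
```

```bash
python3 -c "
from cell import *
print(hand_in())"
```

```text
the job is handed in; nothing more can be done
None
```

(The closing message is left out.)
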